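Change the rests on the V-block bed and lay the shaft in

ROBOT

A 6-joint arm with a two-finger parallel gripper is mounted at the origin on a cart in front of the work surface, level with it; the furniture and walls round the work are solid. World frame = base frame: x ahead of the robot, y to its left, z up, the work surface at z = 0. Lengths are in mm, angles in rad, forces in N, time in s.
With the tool pointing down it reaches from about 275 to 750 mm from the base axis. Payload 10.2 kg.
Tool frame: the origin (TCP) lies at the very end of the fingers, on their centre line; the grasp point (between the pads) lies 19 mm behind it; x points along the fingers, y is the direction in which the jaws open and shut, and the axes are right-handed (so a half turn about x gives the same grasp; the last joint's range is limited). The gripper opens to 85 mm and grips with 20 to 120 N. Pads are 22 mm wide; open, the fingers measure 114 mm over their backs; the gripper's body (76 mm by 85 mm) begins 54 mm behind the grasp point. The pads swing forward as they close: fully open they stand 13 mm farther back than shut.
Start: joints at [-1.519, 0.313, 1.498, -0, 1.331, -0.223], TCP at [142.448, -505.312, 231.294] pointing down, gripper open.
Joint ranges: [-2.94, 2.94], [-0.97, 2.17], [0.19, 2.56], [-1.23, 4.37], [0.02, 3.11], [-2.88, 2.88]. Speed limits (rad/s): [2.39, 2.39, 3.01, 3.14, 3.14, 3.14].

INTERFACE

Orientations are given as a unit quaternion [w, x, y, z].
In Python, from rig import ctrl, viewer, order gives the robot as it stands. The module is installed in compiled form; this text tells all that it offers.
- The arm moves only by the tool carry_out, never from a script. Its argument "deltas" is a list of rows, each a list of 7 numbers: the gripper command: -1 is fully open, 1 is shut, values between are in proportion, then the shift along the tool's x, y, z in mm, then the turn, a rotation vector about the tool's x, y, z in degrees. A call has exactly 5 rows; each row is the pose to reach, as a shift and turn from the pose commanded when the call began, along the tool's axes at that moment; what a row does not reach only later rows make up. A row lasts 1/8 s, in which the tool goes at most 62.5 mm and 10.7 degrees, less where a joint would pass 70% of its speed; a pose out of reach is approached as far as the arm can. A call with a gripper value outside its range is refused whole. The fingers move at their own pace and stop on an object; "newtons" is the grip in N (left out, the last holds). Time passes only in rows, so rows that repeat a pose let the fingers close, or fill a call up. It gives the time, the measured TCP pose, the force and the opening at its end, in the units of the state.
- ctrl.sense(): the state, without advancing time (a new reading comes with each control period).
- viewer.capture(name): name is "scene" or "top" or "wrist"; returns the picture (384x512x3 uint8, red, green, blue); there is no depth.
- viewer.calibration(name): a dict with "fx", "fy", "cx", "cy" (pixels), "xyz" and "attitude" of the camera in the world; the wrist camera has in their place "T_tool_cam" (4x4, takes a point from camera to tool coordinates, whose origin is the TCP and whose axes are the tool frame's). Camera axes: x right, y down, z forward; pixel columns grow to the right and rows downward; lengths in mm; the calibration is good to about 2 mm. A picture is of the moment at which its call begins: read the wrist's pose just before it. calibration takes no time and is no camera call.
- order.finish_job(): hands the job in, once; it reports no verdict.
The state is a dict: "time_s": time; "joints": joint angles; "dq": joint speeds; "tau": joint torques, N m; "eef_pos": TCP position; "ee_rot": TCP orientation; "force": force on the tool from outside, world axes, zero at the start; "wrist_torque": the same for the moment, N m; "grip_width": opening from 0.0 (shut) to 1.0 (fully open).
Only numpy, scipy, OpenCV 4.12 (cv2) and the standard library are available. Lean on these libraries where they do the work, as an engineer would, in place of code of your own. Each camera call takes 0.05 s, during which the arm holds its last target. There are 200 camera calls.

TASK

The stepped shaft is to be checked between V-blocks, but the bed still carries the two flat-topped rests of the last job. Exchange them for the two V-blocks in the blue tray: the V-block with the wide groove into the seat beside the end stop, the one with the narrow groove into the other seat, both upright with their grooves along the bed, and the two flat rests standing upright in the tray. Then lay the shaft level in both grooves, thick end towards the stop and about midway along the bed, without tipping any block over or pushing the screw tin or the timer about.

Things in the scene. Friction and masses are not known exactly. Their poses are not given: they have to be found in the camera images.
- bed: Fixed grey plate, 84 (x) x 250 (y) x 12 mm; origin: centre of underside, y along it towards the end stop, z up. On top, dark bevelled rails and keys 8 mm high frame two seats 60 (x) x 36 (y) mm, centred at x 0, y +62 (by the stop) and y -62, floor at z 12. Stop: dark plate at y 107 to 117, 88 mm high; its screw, at z 74, reaches in to y 96. A flat rest stands in each seat at the start.
- tray: Blue open tray, fixed, 96 (x) x 136 (y) mm over the rim, 26 mm high; floor at z 2 mm, 86 x 126 mm inside, no dividers. Origin: centre of underside, z up. At the start a V-block stands near each end (y about -42 and +42 mm; which is where varies), turned like the tray, with room for one more block between them, turned the same way.
- flat_rest_1: One of two equal flat-topped rests, steel with a white nylon pad on top. Block 50 mm across (x), 24 mm thick (y), 62 mm high, upright sides; origin: centre of underside, z up. About 0.3 kg. Stands in one seat of the bed at the start, turned like the bed.
- flat_rest_2: The other flat-topped rest, equal to flat_rest_1, in the other seat of the bed at the start.
- wide_v: V-block with the wide groove. Block 50 mm across (x), 24 mm thick (y), 62 mm high, upright sides; origin: centre of underside, z up. A 90 degree groove in its top runs along y through the thickness, 40 mm wide and 20 mm deep; it carries a 28 mm round with its axis 62 mm above the underside. Plain steel, about 0.34 kg.
- narrow_v: V-block with the narrow groove. Block 50 mm across (x), 24 mm thick (y), 62 mm high, upright sides; origin: centre of underside, z up. A 90 degree groove in its top runs along y through the thickness, 20 mm wide and 10 mm deep; it carries a 14 mm round with its axis 62 mm above the underside. Plain steel, about 0.36 kg.
- shaft: Stepped steel shaft 170 mm long: square body 30 x 30 mm, 60 mm long, in the middle; thick round end 28 mm across and thin round end 14 mm across, each 55 mm long. Origin on the axis at mid-length, y along the axis to the thick end. Lies on a flat of the square body, axis level at z = 15 mm. About 0.45 kg, centre of mass 15 mm from the origin towards the thick end.
- screw_tin: Bystander: round white tin, 64 mm across, 25 mm high; origin at the centre of its underside.
- timer: Bystander: small grey timer with two keys, 50 x 62 x 19 mm; origin at the centre of its underside.
Things that resemble listed ones, but are neither listed nor needed, are in the scene too. What is shaped like the flat_rest_2 but green is not meant.

How it is judged (in metres and radians):
On the way, in this order (a step that is already met when the one before it is completed fails the run):
1. Both V-blocks stand in their seats: wide groove beside the stop, narrow groove in the other (x of wide_v in the frame of bed between -0.008 and 0.008 m and y of wide_v in the frame of bed between 0.053 and 0.071 m and z of wide_v in the frame of bed between 0.008 and 0.016 m and angle between each of wide_v, narrow_v's own z axis and vertical below 0.05 rad and angle between the y axis of each of wide_v, narrow_v and the y axis of bed, either way round below 0.2 rad and x of narrow_v in the frame of bed between -0.008 and 0.008 m and y of narrow_v in the frame of bed between -0.071 and -0.053 m and z of narrow_v in the frame of bed between 0.008 and 0.016 m), for 0.2 s.
2. The shaft lies level in both grooves (x of shaft in the frame of bed between -0.008 and 0.008 m and y of shaft in the frame of bed between -0.014 and 0.014 m and z of shaft in the frame of bed between 0.07 and 0.078 m and angle between shaft's own y axis and vertical between 1.5358 and 1.6058 rad and angle between the y axis of shaft and the y axis of bed, either way round below 0.15 rad), for 0.2 s.
At the end, for the whole second after the job is handed in: V-blocks in their seats (within 8 mm across, 9 mm along), upright, grooves along the bed within 0.2 rad; shaft in both grooves, level within 0.035 rad, its middle within 14 mm of the bed's, thick end towards the stop; both flat rests upright on the tray floor; all released and at rest (all of step 1 and all of step 2 and x of flat_rest_1 in the frame of tray between -0.022 and 0.022 m and y of flat_rest_1 in the frame of tray between -0.055 and 0.055 m and z of flat_rest_1 in the frame of tray between -0.002 and 0.006 m and angle between each of flat_rest_1, flat_rest_2's own z axis and vertical below 0.05 rad and x of flat_rest_2 in the frame of tray between -0.022 and 0.022 m and y of flat_rest_2 in the frame of tray between -0.055 and 0.055 m and z of flat_rest_2 in the frame of tray between -0.002 and 0.006 m and linear speed of each of flat_rest_1, flat_rest_2, wide_v, narrow_v, shaft below 0.02 m/s); the robot touches nothing.
It fails at once if a block is tipped over (leans more than 0.5 rad) (angle between any of flat_rest_1, flat_rest_2, wide_v, narrow_v's own z axis and vertical above 0.5 rad).
It fails at once if the screw tin or the timer is pushed more than 15 mm (distance of any of screw_tin, timer from where it was at the start of the episode above 0.015 m).
It also fails if it takes over 122 s, if anything falls off the work surface, if the arm or the gripper's body presses on something with over 40 N, if the wrist force passes 120 N, or if a joint passes its speed limit or range.

## Working session

There is one attempt and no reset: what is moved stays moved. The work goes in short steps, Python scripts to look and compute and a tool call to move; the robot and the scene stay as the last step left them, time stands still between calls to the robot, and variables do not carry over. Pictures are saved under pics/ and viewed, about 12 in all and at most 16, crops included, and the job is handed in when it is done.

Besides the shell and the picture viewer there is one more tool, called after ">>>" as a command line: name --pt "numbers of a row" for each row, then --argument value for the rest. carry_out: Moves the arm, as the interface text tells. Its arguments: {"type":"object","properties":{"deltas":{"type":"array"},"newtons":{"type":"number"}},"required":["deltas"]}

```bash
mkdir -p pics; ls; python3 - <<'E'
from rig import ctrl, viewer
import cv2
print(ctrl.sense())
for n in("scene","top","wrist"):
    im=viewer.capture(n); cv2.imwrite(f"pics/{n}0.png",im[:,:,::-1]); print(n,viewer.calibration(n))
E
```

```text
pics
{'time_s': 0.0, 'joints': array([-1.51940816e+00,  3.13464696e-01,  1.49843160e+00, -5.48391518e-07,
        1.33101865e+00, -2.23403213e-01]), 'dq': array([ 2.45326380e-04,  9.66367168e-04, -1.27952347e-04, -1.43898660e-05,
        1.12270324e-04,  4.12697598e-04]), 'tau': array([ 3.31377505e-04, -4.12266719e+01, -2.59740257e+01, -1.36711869e-04,
        4.14709808e-03, -3.56553869e-06]), 'eef_pos': array([ 142.42961159, -505.04135306,  230.72962774]), 'ee_rot': array([ 0.09638228,  0.70048285,  0.09731385, -0.70040291]), 'force': array([0.25994587, 0.21517003, 0.40795854]), 'wrist_torque': array([ 0.00936855, -0.03785535,  0.04237858]), 'grip_width': 0.9982750205814056}
scene {'fx': 460.50376125917785, 'fy': 460.50376125917785, 'cx': 253.88876095482658, 'cy': 196.26855119073562, 'xyz': array([-133.00590327,  436.28184667,  625.04403072]), 'attitude': array([ 0.22480621, -0.45832671,  0.76519484, -0.39226987])}
top {'fx': 360.65257166247955, 'fy': 360.65257166247955, 'cx': 254.47780949387467, 'cy': 194.15021849236408, 'xyz': array([471.21673843,  30.19224284, 898.89443903]), 'attitude': array([ 0.06151831, -0.7026219 ,  0.70712261, -0.05015557])}
wrist {'fx': 297.54299030281976, 'fy': 297.54299030281976, 'cx': 252.81828618183175, 'cy': 198.90447160768755, 'T_tool_cam': array([[-1.05191448e-03, -3.03913266e-01,  9.52699124e-01,
        -1.41712692e+02],
       [ 9.99999394e-01, -6.29655487e-04,  9.03279080e-04,
        -3.91254478e-01],
       [ 3.25353736e-04,  9.52699496e-01,  3.03913744e-01,
        -7.82761921e+01],
       [ 0.00000000e+00,  0.00000000e+00,  0.00000000e+00,
         1.00000000e+00]])}
```

View pics/top0.png

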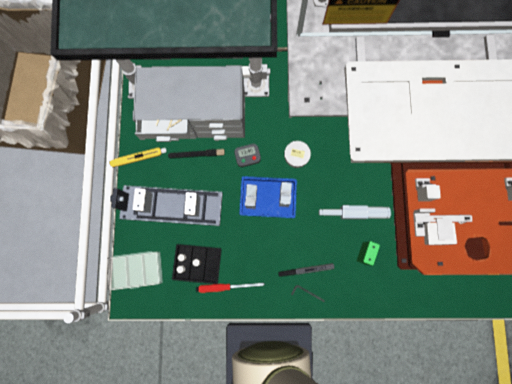

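View pics/scene0.png

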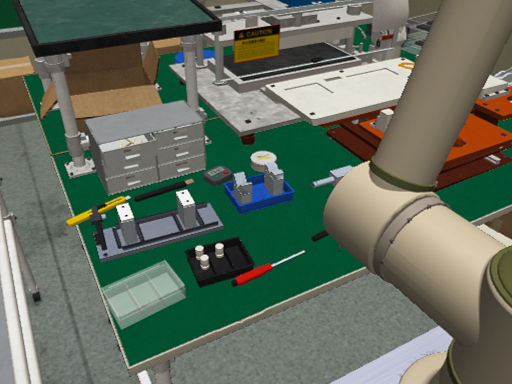

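The top view shows the bed (127,186)-(219,225) with its stop at the left (+y). The flat rests with white pads are at (139,200) and (190,203). The blue tray is at (268,197) with V-blocks at (251,195) and (286,193), and the shaft at (355,212) has its thick end to the right. The green look-alike block is at (371,253), the timer at (247,154) and the tin at (297,153).

```bash
cat > h.py <<'E'
import numpy as np, cv2
from scipy.spatial.transform import Rotation as R
from rig import ctrl, viewer
def q(a): return R.from_quat(np.r_[a[1:],a[0]]).as_matrix()
def cam(n,s=None):
    c=viewer.calibration(n); K=np.array([[c['fx'],0,c['cx']],[0,c['fy'],c['cy']],[0,0,1]])
    if n=='wrist':
        s=s or ctrl.sense(); T=np.eye(4); T[:3,:3]=q(s['ee_rot']); T[:3,3]=s['eef_pos']; T=T@c['T_tool_cam']
        return K,T[:3,:3],T[:3,3]
    return K,q(c['attitude']),c['xyz']
def p2w(C,uv,z):
    K,Rm,t=C; d=(Rm@np.linalg.inv(K)@np.c_[np.atleast_2d(uv),np.ones(len(np.atleast_2d(uv)))].T).T
    return t+d*((z-t[2])/d[:,2])[:,None]
def w2p(C,P):
    K,Rm,t=C; c=(np.atleast_2d(P)-t)@Rm; u=c@K.T; return u[:,:2]/u[:,2:]
E
python3 - <<'E'
from h import *
s=ctrl.sense(); print(np.round(q(s['ee_rot']),3))
C=cam('top')
for n,uv,z in [('bed c',(127,186),12),('bed',(222,193),12),('bed',(219,225),12),('bed',(120,218),12),('r1',(139,200),74),('r2',(190,203),74),('trayc',(268,197),26),('vL',(251,195),64),('vR',(286,193),64),('shaft',(355,212),30),('thin',(320,212),15),('thick',(391,212),15),('timer',(247,154),19),('tin',(297,153),25)]: print(n,np.round(p2w(C,uv,z)[0]))
im=cv2.imread('pics/top0.png')[165:235,110:400]; cv2.imwrite('pics/c1.png',cv2.resize(im,None,fx=2.75,fy=2.75,interpolation=cv2.INTER_CUBIC))
E
```

```text
[[-0.     0.271 -0.962]
 [ 0.001 -0.962 -0.271]
 [-1.    -0.001 -0.   ]]
bed c [636. 365.  12.]
bed [616. 125.  12.]
bed [536. 132.  12.]
bed [555. 378.  12.]
r1 [591. 311.  74.]
r2 [583. 192.  74.]
trayc [603.  11.  26.]
vL [602.  51.  64.]
vR [607. -31.  64.]
shaft [ 564. -198.   30.]
thin [ 567. -117.   15.]
thick [ 565. -290.   15.]
timer [714.  62.  19.]
tin [714. -63.  25.]
```

View pics/c1.png

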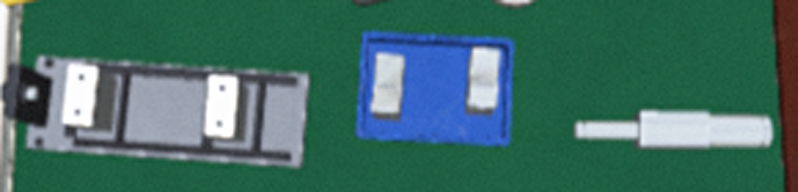

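```bash
cat >> h.py <<'E'
import json,os
def load(): return json.load(open('cmd.json')) if os.path.exists('cmd.json') else [142.4,-505.3,231.3,-74.3]
def plan(*wps, save=True, sp=50, wr=9.5):
    """wps: (x,y,z,az,grip[,hold rows]); prints calls of 5 rows, commanded pose tracked"""
    cur=np.array(load(),float); rows=[]
    for w in wps:
        tgt=np.array(w[:4],float); d=tgt-cur
        n=max(1,int(np.ceil(max(np.linalg.norm(d[:3])/sp,abs(d[3])/wr))))
        rows+=[(cur+d*(i+1)/n,w[4]) for i in range(n)]; cur=tgt
        if len(w)>5: rows+=[(tgt,w[4])]*w[5]
    while len(rows)%5: rows.append(rows[-1])
    b=np.array(load(),float)
    for k in range(0,len(rows),5):
        out=[]; a=np.radians(b[3])
        for p,g in rows[k:k+5]:
            d=p-b; out.append([round(float(v),1)+0. for v in (g*1.,-d[2],d[0]*np.cos(a)+d[1]*np.sin(a),d[0]*np.sin(a)-d[1]*np.cos(a),-d[3],0,0)])
            out[-1][0]=round(g,2)
        print(json.dumps(out).replace('.0,',',').replace('.0]',']'))
        l=out[-1]  # integrate the rounded numbers
        b=b+np.array([l[2]*np.cos(a)+l[3]*np.sin(a), l[2]*np.sin(a)-l[3]*np.cos(a), -l[1], -l[4]])
    if save: json.dump(b.tolist(),open('cmd.json','w'))
    print(np.round(b,1))
def snap(n,name,crop=None,f=1):
    s=ctrl.sense(); im=viewer.capture(n)[:,:,::-1]; cv2.imwrite(f'pics/{name}.png',im); return s,im
E
python3 -c "
from h import *
plan((565,-185,215,0,-1))"
```

```text
[[-1, 1.5, -17.6, -44.9, -6.8, 0, 0], [-1, 3, -35.3, -89.7, -13.5, 0, 0], [-1, 4.4, -52.9, -134.6, -20.3, 0, 0], [-1, 5.9, -70.5, -179.5, -27, 0, 0], [-1, 7.4, -88.2, -224.3, -33.8, 0, 0]]
[[-1, 1.5, 10.3, -47.1, -6.7, 0, 0], [-1, 3, 20.6, -94.2, -13.5, 0, 0], [-1, 4.5, 30.9, -141.3, -20.2, 0, 0], [-1, 5.9, 41.2, -188.4, -27, 0, 0], [-1, 7.4, 51.5, -235.5, -33.7, 0, 0]]
[[-1, 1.5, 34.7, -33.4, -6.8, 0, 0], [-1, 1.5, 34.7, -33.4, -6.8, 0, 0], [-1, 1.5, 34.7, -33.4, -6.8, 0, 0], [-1, 1.5, 34.7, -33.4, -6.8, 0, 0], [-1, 1.5, 34.7, -33.4, -6.8, 0, 0]]
[ 565. -185.  215.    0.]
```

>>> carry_out --pt "-1 1.5 -17.6 -44.9 -6.8 0 0" --pt "-1 3 -35.3 -89.7 -13.5 0 0" --pt "-1 4.4 -52.9 -134.6 -20.3 0 0" --pt "-1 5.9 -70.5 -179.5 -27 0 0" --pt "-1 7.4 -88.2 -224.3 -33.8 0 0"

```text
time_s: 0.78
eef_pos: [335.5, -358.4, 223.8]
ee_rot: [-0.297, -0.641, -0.298, 0.641]
force: [-0.5, -1.0, -0.0]
grip_width: 1.0
```

>>> carry_out --pt "-1 1.5 10.3 -47.1 -6.7 0 0" --pt "-1 3 20.6 -94.2 -13.5 0 0" --pt "-1 4.5 30.9 -141.3 -20.2 0 0" --pt "-1 5.9 41.2 -188.4 -27 0 0" --pt "-1 7.4 51.5 -235.5 -33.7 0 0"

```text
time_s: 1.4
eef_pos: [527.5, -212.6, 216.3]
ee_rot: [-0.471, -0.528, -0.471, 0.528]
force: [0.2, -0.0, 0.3]
grip_width: 1.0
```

>>> carry_out --pt "-1 1.5 34.7 -33.4 -6.8 0 0" --pt "-1 1.5 34.7 -33.4 -6.8 0 0" --pt "-1 1.5 34.7 -33.4 -6.8 0 0" --pt "-1 1.5 34.7 -33.4 -6.8 0 0" --pt "-1 1.5 34.7 -33.4 -6.8 0 0"

```text
time_s: 2.02
eef_pos: [564.3, -185.4, 215.2]
ee_rot: [0.5, 0.5, 0.5, -0.5]
force: [0.5, -0.3, 0.3]
grip_width: 1.001
```

```bash
python3 -c "
from h import *
s,im=snap('wrist','ws'); print(s['time_s'],s['eef_pos'],s['joints'],q(s['ee_rot']).round(3).tolist())
plan((600,30,215,0,-1))"
```

```text
2.025 [ 564.31037856 -185.37548535  215.20140455] [-5.14453614e-01  4.77449698e-01  1.30232291e+00 -2.66346272e-05
  1.36166213e+00 -5.13767513e-01] [[0.0, 1.0, -0.001], [-0.0, -0.001, -1.0], [-1.0, 0.0, 0.0]]
[[-1, 0, 7, -43, 0, 0, 0], [-1, 0, 14, -86, 0, 0, 0], [-1, 0, 21, -129, 0, 0, 0], [-1, 0, 28, -172, 0, 0, 0], [-1, 0, 35, -215, 0, 0, 0]]
[600.  30. 215.   0.]
```

View pics/ws.png

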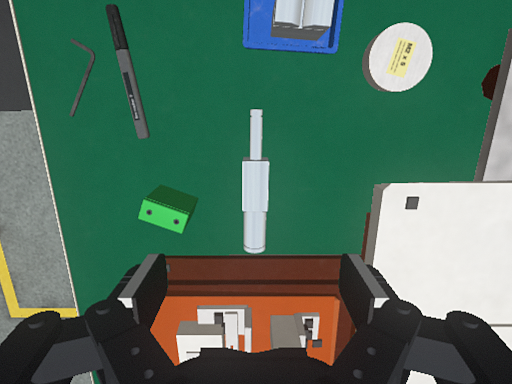

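The close wrist view shows the shaft with its thin end up (255,112), square body (242-268,157-210) and thick end (255,250) towards -y. The green look-alike block is at (168,210), the tray at (290,20) and the tin at (398,57).

>>> carry_out --pt "-1 0 7 -43 0 0 0" --pt "-1 0 14 -86 0 0 0" --pt "-1 0 21 -129 0 0 0" --pt "-1 0 28 -172 0 0 0" --pt "-1 0 35 -215 0 0 0"

```text
time_s: 2.7
eef_pos: [599.6, 31.4, 215.2]
ee_rot: [0.5, 0.5, 0.5, -0.5]
force: [1.0, 0.4, 0.4]
grip_width: 0.999
```

```bash
python3 -c "
from h import *
plan((600,30,215,0,-1,2),(590,250,215,-4.6,-1,3))"
```

```text
[[-1, 0, 0, 0, 0, 0, 0], [-1, 0, 0, 0, 0, 0, 0], [-1, 0, 0, 0, 0, 0, 0], [-1, 0, -2, -44, 0.9, 0, 0], [-1, 0, -4, -88, 1.8, 0, 0]]
[[-1, 0, -3.4, -43.9, 1, 0, 0], [-1, 0, -6.7, -87.8, 1.9, 0, 0], [-1, 0, -10.1, -131.8, 2.8, 0, 0], [-1, 0, -10.1, -131.8, 2.8, 0, 0], [-1, 0, -10.1, -131.8, 2.8, 0, 0]]
[[-1, 0, 0, 0, 0, 0, 0], [-1, 0, 0, 0, 0, 0, 0], [-1, 0, 0, 0, 0, 0, 0], [-1, 0, 0, 0, 0, 0, 0], [-1, 0, 0, 0, 0, 0, 0]]
[590.  250.  215.   -4.6]
```

```bash
python3 -c "
from h import *
s,im=snap('wrist','wt0'); s,im=snap('wrist','wt'); print(s['time_s'],s['eef_pos'],abs(s['dq']).max(),s['joints'][[0,5]]); json.dump([s['eef_pos'].tolist(),s['ee_rot'].tolist()],open('wt.json','w'))"
```

```text
2.75 [599.80386057  36.10647623 215.19093832] 0.10816956686207674 [-0.13551654 -0.13966607]
```

>>> carry_out --pt "-1 0 0 0 0 0 0" --pt "-1 0 0 0 0 0 0" --pt "-1 0 0 0 0 0 0" --pt "-1 0 -2 -44 0.9 0 0" --pt "-1 0 -4 -88 1.8 0 0"

```text
time_s: 3.42
eef_pos: [595.6, 118.5, 215.1]
ee_rot: [0.492, 0.508, 0.492, -0.508]
force: [0.3, 0.4, -0.5]
grip_width: 1.0
```

>>> carry_out --pt "-1 0 -3.4 -43.9 1 0 0" --pt "-1 0 -6.7 -87.8 1.9 0 0" --pt "-1 0 -10.1 -131.8 2.8 0 0" --pt "-1 0 -10.1 -131.8 2.8 0 0" --pt "-1 0 -10.1 -131.8 2.8 0 0"

```text
time_s: 4.05
eef_pos: [589.7, 249.5, 214.9]
ee_rot: [-0.48, -0.519, -0.48, 0.52]
force: [0.0, 0.1, 0.1]
grip_width: 0.998
```

```bash
python3 -c "
from h import *
s,im=snap('wrist','wb0'); s,im=snap('wrist','wb'); print(s['time_s'],s['eef_pos'],abs(s['dq']).max(),s['joints'][[0,5]]); json.dump([s['eef_pos'].tolist(),s['ee_rot'].tolist()],open('wb.json','w'))"
```

```text
4.1 [589.78550524 249.15815318 214.98394474] 0.00837297787561776 [0.21715831 0.29795794]
```

View pics/wb.png

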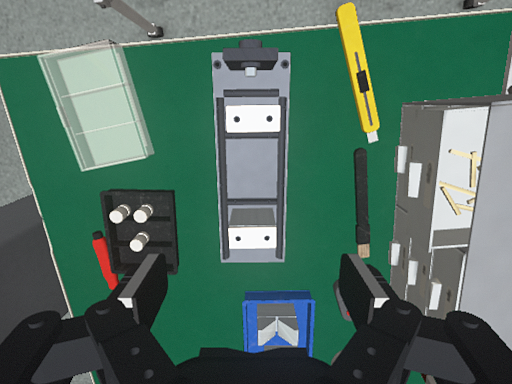

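View pics/wt.png

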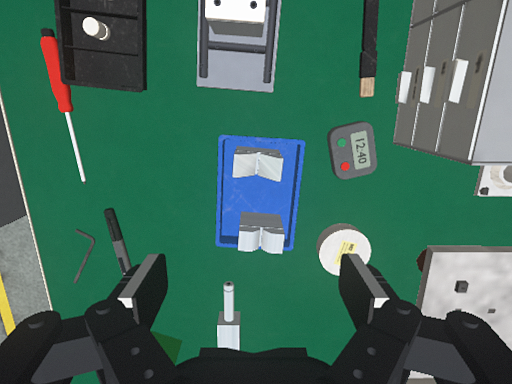

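The bed view shows the rests' white pads at (253,118) by the stop and (252,238). The drawers stand to the right of x≈395. The tray view shows two V-blocks at (258,163) and (262,235).

```bash
python3 -c "
from h import *
a=cv2.imread('pics/wt.png')[125:260,205:315]; b=cv2.imread('pics/wb.png')[30:270,200:310]
a=cv2.resize(a,None,fx=4,fy=4,interpolation=cv2.INTER_CUBIC); b=cv2.resize(b,None,fx=2.5,fy=2.5,interpolation=cv2.INTER_CUBIC)
o=np.zeros((600,720,3),np.uint8); o[:540,:440]=a; o[:600,445:720]=b; cv2.imwrite('pics/c2.png',o)
"
```

```text
(no output)
```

View pics/c2.png

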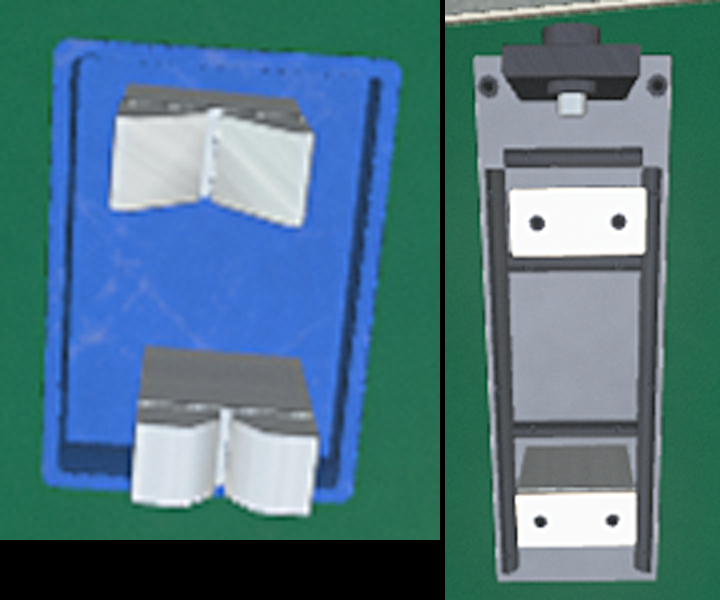

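Crop: the upper V-block (tray +y) has slopes spanning nearly its whole width, so it is the wide groove. The lower one (tray -y) has shoulders and a small notch, so it is the narrow groove. Now I'll turn the corner pixels into poses.

```bash
cat > m.py <<'E'
from h import *
def C(n):
    a=json.load(open(n+'.json')); return cam('wrist',{'eef_pos':np.array(a[0]),'ee_rot':np.array(a[1])})
def quad(name,C,pts,z,off,sc):
    P=p2w(C,np.array(off)+np.array(pts,float)/sc,z)[:,:2]
    L=[np.linalg.norm(P[i]-P[(i+1)%4]) for i in range(4)]
    xv=(P[1]-P[0])+(P[2]-P[3]); yv=(P[0]-P[3])+(P[1]-P[2])
    print(name,'c',P.mean(0).round(1),'sides',np.round(L),'az x',np.degrees(np.arctan2(xv[1],xv[0])).round(1),'az y-90',np.degrees(np.arctan2(yv[1],yv[0])).round(1)-90)
B=C('wb');T=C('wt')
o=(200-445/2.5,30)
quad('rest1',B,[(510,190),(645,188),(647,255),(512,258)],74,o,2.5)
quad('rest2',B,[(516,493),(635,490),(636,545),(517,548)],74,o,2.5)
quad('bed',B,[(474,57),(671,57),(656,580),(498,580)],12,o,2.5)
o=(205,125)
quad('tray',T,[(55,40),(402,60),(350,502),(42,488)],26,o,4)
quad('wide',T,[(119,117),(312,133),(300,226),(112,211)],64,o,4)
quad('narrow',T,[(136,418),(317,435),(310,515),(132,502)],64,o,4)
E
python3 m.py
python3 - <<'E'
from h import *
C=cam('top'); 
# top camera check
c=lambda u,v:(110+u/2.75,165+v/2.75)
for n,pts,z in [('rest1',[(70,63),(98,65),(92,127),(62,124)],74),('rest2',[(211,73),(239,75),(234,138),(206,136)],74),('tray',[(363,33),(514,40),(508,145),(357,137)],26),('wide',[(376,52),(405,54),(402,113),(371,111)],64),('narrow',[(473,46),(502,48),(497,110),(467,108)],64)]:
    print(n,p2w(C,np.array([c(*p) for p in pts]),z).mean(0).round(1))
E
```

```text
rest1 c [595.9 313.5] sides [49. 24. 50. 24.] az x -3.6 az y-90 -2.9000000000000057
rest2 c [585.3 194.6] sides [49. 25. 50. 25.] az x -3.1 az y-90 -3.700000000000003
bed c [589.7 254.4] sides [ 83. 248.  83. 248.] az x -4.7 az y-90 -4.200000000000003
tray c [606.4  11.9] sides [ 95. 135.  95. 136.] az x -2.9 az y-90 -3.5
wide c [605.1  53.3] sides [48. 24. 48. 24.] az x -4.5 az y-90 -5.200000000000003
narrow c [609.4 -28. ] sides [49. 24. 49. 25.] az x -5.1 az y-90 -2.799999999999997
rest1 [592.5 310.9  74. ]
rest2 [582.5 190.4  74. ]
tray [602.8  10.1  26. ]
wide [602.5  50.8  64. ]
narrow [605.8 -31.2  64. ]
```

```bash
python3 - <<'E'
import re
s=open('h.py').read()
s=s.replace("n=max(1,int(np.ceil(max(np.linalg.norm(d[:3])/sp,","v=w[6] if len(w)>6 else sp; n=max(1,int(np.ceil(max(np.linalg.norm(d[:3])/v,")
open('h.py','w').write(s)
E
python3 -c "
from h import *
plan((595.9,313.5,100,-4.5,-.7),(595.9,313.5,39,-4.5,-.7,0,32),(595.9,313.5,39,-4.5,.1,4),(595.9,313.5,80,-4.5,.1,0,20))"
```

```text
[[-0.7, 38.3, 0.3, -21.2, 0, 0, 0], [-0.7, 76.7, 0.5, -42.5, -0.1, 0, 0], [-0.7, 115, 0.8, -63.7, -0.1, 0, 0], [-0.7, 145.5, 0.8, -63.7, -0.1, 0, 0], [-0.7, 176, 0.8, -63.7, -0.1, 0, 0]]
[[0.1, 0, 0, 0, 0, 0, 0], [0.1, 0, 0, 0, 0, 0, 0], [0.1, 0, 0, 0, 0, 0, 0], [0.1, 0, 0, 0, 0, 0, 0], [0.1, 0, 0, 0, 0, 0, 0]]
[[0.1, -13.7, 0, 0, 0, 0, 0], [0.1, -27.3, 0, 0, 0, 0, 0], [0.1, -41, 0, 0, 0, 0, 0], [0.1, -41, 0, 0, 0, 0, 0], [0.1, -41, 0, 0, 0, 0, 0]]
[595.9 313.5  80.   -4.5]
```

>>> carry_out --pt "-0.7 38.3 0.3 -21.2 0 0 0" --pt "-0.7 76.7 0.5 -42.5 -0.1 0 0" --pt "-0.7 115 0.8 -63.7 -0.1 0 0" --pt "-0.7 145.5 0.8 -63.7 -0.1 0 0" --pt "-0.7 176 0.8 -63.7 -0.1 0 0" --newtons 70

```text
time_s: 4.78
eef_pos: [595.7, 312.8, 38.0]
ee_rot: [-0.48, -0.519, -0.48, 0.519]
force: [0.7, 0.9, -0.5]
grip_width: 0.849
```

>>> carry_out --pt "0.1 0 0 0 0 0 0" --pt "0.1 0 0 0 0 0 0" --pt "0.1 0 0 0 0 0 0" --pt "0.1 0 0 0 0 0 0" --pt "0.1 0 0 0 0 0 0"

```text
time_s: 5.4
eef_pos: [595.4, 313.8, 39.3]
ee_rot: [0.48, 0.519, 0.48, -0.519]
force: [0.9, -0.0, -3.1]
grip_width: 0.577
```

>>> carry_out --pt "0.1 -13.7 0 0 0 0 0" --pt "0.1 -27.3 0 0 0 0 0" --pt "0.1 -41 0 0 0 0 0" --pt "0.1 -41 0 0 0 0 0" --pt "0.1 -41 0 0 0 0 0"

```text
time_s: 6.02
eef_pos: [595.1, 313.7, 79.7]
ee_rot: [-0.48, -0.519, -0.48, 0.519]
force: [0.4, 1.1, -2.9]
grip_width: 0.574
```

```bash
python3 -c "
from h import *
plan((595.9,313.5,125,-4.5,.1),(606.4,12.8,125,-3.5,.1,1),(606.4,12.8,45,-3.5,.1,0,30))
plan((606.4,12.8,30,-3.5,.1,2,8))"
```

```text
[[0.1, -45, 0, 0, 0, 0, 0], [0.1, -45, 4.8, 42.7, -0.1, 0, 0], [0.1, -45, 9.7, 85.4, -0.3, 0, 0], [0.1, -45, 14.6, 128.1, -0.4, 0, 0], [0.1, -45, 19.4, 170.8, -0.6, 0, 0]]
[[0.1, 0, 4.4, 42.8, -0.1, 0, 0], [0.1, 0, 8.9, 85.5, -0.3, 0, 0], [0.1, 0, 13.3, 128.3, -0.4, 0, 0], [0.1, 0, 13.3, 128.3, -0.4, 0, 0], [0.1, 26.7, 13.3, 128.3, -0.4, 0, 0]]
[[0.1, 26.6, 0, 0, 0, 0, 0], [0.1, 53.3, 0, 0, 0, 0, 0], [0.1, 53.3, 0, 0, 0, 0, 0], [0.1, 53.3, 0, 0, 0, 0, 0], [0.1, 53.3, 0, 0, 0, 0, 0]]
[606.4  12.8  45.   -3.5]
[[0.1, 7.5, 0, 0, 0, 0, 0], [0.1, 15, 0, 0, 0, 0, 0], [0.1, 15, 0, 0, 0, 0, 0], [0.1, 15, 0, 0, 0, 0, 0], [0.1, 15, 0, 0, 0, 0, 0]]
[606.4  12.8  30.   -3.5]
```

>>> carry_out --pt "0.1 -45 0 0 0 0 0" --pt "0.1 -45 4.8 42.7 -0.1 0 0" --pt "0.1 -45 9.7 85.4 -0.3 0 0" --pt "0.1 -45 14.6 128.1 -0.4 0 0" --pt "0.1 -45 19.4 170.8 -0.6 0 0"

```text
time_s: 6.65
eef_pos: [601.0, 140.6, 124.4]
ee_rot: [-0.483, -0.516, -0.483, 0.517]
force: [-0.4, 1.6, -2.4]
grip_width: 0.573
```

>>> carry_out --pt "0.1 0 4.4 42.8 -0.1 0 0" --pt "0.1 0 8.9 85.5 -0.3 0 0" --pt "0.1 0 13.3 128.3 -0.4 0 0" --pt "0.1 0 13.3 128.3 -0.4 0 0" --pt "0.1 26.7 13.3 128.3 -0.4 0 0"

```text
time_s: 7.28
eef_pos: [607.0, 13.1, 99.3]
ee_rot: [0.485, 0.516, 0.484, -0.514]
force: [-0.6, 0.4, -3.4]
grip_width: 0.577
```

>>> carry_out --pt "0.1 26.6 0 0 0 0 0" --pt "0.1 53.3 0 0 0 0 0" --pt "0.1 53.3 0 0 0 0 0" --pt "0.1 53.3 0 0 0 0 0" --pt "0.1 53.3 0 0 0 0 0"

```text
time_s: 7.9
eef_pos: [606.7, 13.2, 46.3]
ee_rot: [0.485, 0.515, 0.484, -0.514]
force: [-0.4, -0.4, -3.0]
grip_width: 0.576
```

>>> carry_out --pt "0.1 7.5 0 0 0 0 0" --pt "0.1 15 0 0 0 0 0" --pt "0.1 15 0 0 0 0 0" --pt "0.1 15 0 0 0 0 0" --pt "0.1 15 0 0 0 0 0"

```text
time_s: 8.52
eef_pos: [606.0, 13.1, 30.0]
ee_rot: [-0.485, -0.515, -0.485, 0.515]
force: [0.3, -0.6, -3.3]
grip_width: 0.577
```

```bash
python3 -c "
from h import *
print(ctrl.sense()['force'])
plan((606.4,12.8,29,-3.5,.1,1),(606.4,12.8,29,-3.5,-.7,3))
plan((606.4,12.8,100,-3.5,-.7,0,30),(605.1,53.3,100,-4.5,-.7,1))
plan((605.1,53.3,29,-4.5,-.7,0,30),(605.1,53.3,29,-4.5,.1,2))
plan((605.1,53.3,29,-4.5,.1,2),(605.1,53.3,80,-4.5,.1,0,20))"
```

```text
[ 0.30944525 -0.60230509 -3.32108911]
[[0.1, 1, 0, 0, 0, 0, 0], [0.1, 1, 0, 0, 0, 0, 0], [-0.7, 1, 0, 0, 0, 0, 0], [-0.7, 1, 0, 0, 0, 0, 0], [-0.7, 1, 0, 0, 0, 0, 0]]
[[-0.7, 0, 0, 0, 0, 0, 0], [-0.7, 0, 0, 0, 0, 0, 0], [-0.7, 0, 0, 0, 0, 0, 0], [-0.7, 0, 0, 0, 0, 0, 0], [-0.7, 0, 0, 0, 0, 0, 0]]
[606.4  12.8  29.   -3.5]
[[-0.7, -23.7, 0, 0, 0, 0, 0], [-0.7, -47.3, 0, 0, 0, 0, 0], [-0.7, -71, 0, 0, 0, 0, 0], [-0.7, -71, -3.8, -40.4, 1, 0, 0], [-0.7, -71, -3.8, -40.4, 1, 0, 0]]
[605.1  53.3 100.   -4.5]
[[-0.7, 23.7, 0, 0, 0, 0, 0], [-0.7, 47.3, 0, 0, 0, 0, 0], [-0.7, 71, 0, 0, 0, 0, 0], [0.1, 71, 0, 0, 0, 0, 0], [0.1, 71, 0, 0, 0, 0, 0]]
[[0.1, 0, 0, 0, 0, 0, 0], [0.1, 0, 0, 0, 0, 0, 0], [0.1, 0, 0, 0, 0, 0, 0], [0.1, 0, 0, 0, 0, 0, 0], [0.1, 0, 0, 0, 0, 0, 0]]
[605.1  53.3  29.   -4.5]
[[0.1, 0, 0, 0, 0, 0, 0], [0.1, 0, 0, 0, 0, 0, 0], [0.1, 0, 0, 0, 0, 0, 0], [0.1, -17, 0, 0, 0, 0, 0], [0.1, -34, 0, 0, 0, 0, 0]]
[[0.1, -17, 0, 0, 0, 0, 0], [0.1, -17, 0, 0, 0, 0, 0], [0.1, -17, 0, 0, 0, 0, 0], [0.1, -17, 0, 0, 0, 0, 0], [0.1, -17, 0, 0, 0, 0, 0]]
[605.1  53.3  80.   -4.5]
```

>>> carry_out --pt "0.1 1 0 0 0 0 0" --pt "0.1 1 0 0 0 0 0" --pt "-0.7 1 0 0 0 0 0" --pt "-0.7 1 0 0 0 0 0" --pt "-0.7 1 0 0 0 0 0"

```text
time_s: 9.15
eef_pos: [606.2, 13.1, 29.2]
ee_rot: [0.485, 0.515, 0.485, -0.515]
force: [-0.4, 0.2, -0.0]
grip_width: 0.851
```

>>> carry_out --pt "-0.7 -23.7 0 0 0 0 0" --pt "-0.7 -47.3 0 0 0 0 0" --pt "-0.7 -71 0 0 0 0 0" --pt "-0.7 -71 -3.8 -40.4 1 0 0" --pt "-0.7 -71 -3.8 -40.4 1 0 0"

```text
time_s: 9.78
eef_pos: [604.5, 55.6, 100.3]
ee_rot: [0.481, 0.519, 0.481, -0.518]
force: [-0.1, -0.5, 0.3]
grip_width: 0.847
```

```bash
python3 -c "
from h import *
snap('wrist','w3'); s,im=snap('top','t3')
s,im=snap('scene','s3'); a=cv2.imread('pics/w3.png')
cv2.imwrite('pics/c3.png',np.hstack([a[:,120:420],cv2.resize(im[130:260,80:300],None,fx=2.2,fy=2.95)[:384]]))"
```

```text
(no output)
```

View pics/c3.png

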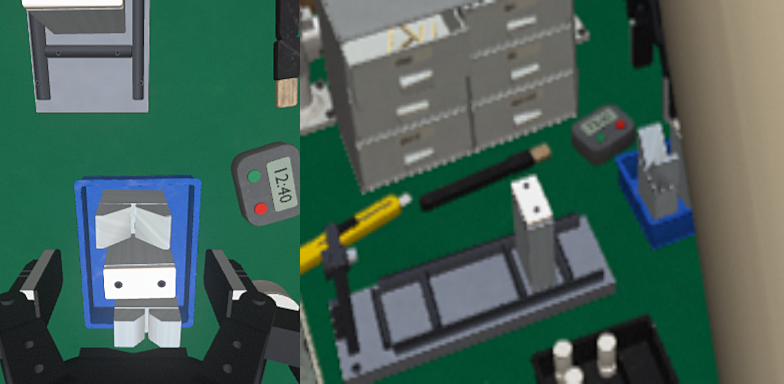

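The wrist view (left) shows rest 1 upright mid-tray at (140,280), the wide V at (133,225) and the narrow V at (147,325), with the jaws centred over the wide V. I'll pick it now.

>>> carry_out --pt "-0.7 23.7 0 0 0 0 0" --pt "-0.7 47.3 0 0 0 0 0" --pt "-0.7 71 0 0 0 0 0" --pt "-0.7 71 0 0 0 0 0" --pt "0.1 71 0 0 0 0 0"

```text
time_s: 10.55
eef_pos: [605.3, 53.1, 29.9]
ee_rot: [0.48, 0.519, 0.48, -0.519]
force: [0.0, 0.8, 0.2]
grip_width: 0.655
```

>>> carry_out --pt "0.1 0 0 0 0 0 0" --pt "0.1 0 0 0 0 0 0" --pt "0.1 0 0 0 0 0 0" --pt "0.1 -17 0 0 0 0 0" --pt "0.1 -34 0 0 0 0 0"

```text
time_s: 11.18
eef_pos: [604.6, 53.8, 64.2]
ee_rot: [-0.48, -0.519, -0.48, 0.519]
force: [0.5, -0.7, -3.3]
grip_width: 0.574
```

```bash
python3 -c "
from h import *
json.dump([605.1,53.3,63,-4.5],open('cmd.json','w'))
plan((605.1,53.3,125,-4.5,.1,0,35),(594.6,316.2,125,-4.5,.1,2))
plan((594.6,316.2,58,-4.5,.1,1,28),(594.6,316.2,58,-4.5,.1,1))
plan((594.6,316.2,40,-4.5,.1,2,7))"
```

```text
[[0.1, -31, 0, 0, 0, 0, 0], [0.1, -62, 0, 0, 0, 0, 0], [0.1, -62, -5.2, -43.5, 0, 0, 0], [0.1, -62, -10.4, -87.1, 0, 0, 0], [0.1, -62, -15.5, -130.6, 0, 0, 0]]
[[0.1, 0, -5.2, -43.6, 0, 0, 0], [0.1, 0, -10.4, -87.1, 0, 0, 0], [0.1, 0, -15.6, -130.7, 0, 0, 0], [0.1, 0, -15.6, -130.7, 0, 0, 0], [0.1, 0, -15.6, -130.7, 0, 0, 0]]
[594.6 316.2 125.   -4.5]
[[0.1, 22.3, 0, 0, 0, 0, 0], [0.1, 44.7, 0, 0, 0, 0, 0], [0.1, 67, 0, 0, 0, 0, 0], [0.1, 67, 0, 0, 0, 0, 0], [0.1, 67, 0, 0, 0, 0, 0]]
[[0.1, 0, 0, 0, 0, 0, 0], [0.1, 0, 0, 0, 0, 0, 0], [0.1, 0, 0, 0, 0, 0, 0], [0.1, 0, 0, 0, 0, 0, 0], [0.1, 0, 0, 0, 0, 0, 0]]
[594.6 316.2  58.   -4.5]
[[0.1, 6, 0, 0, 0, 0, 0], [0.1, 12, 0, 0, 0, 0, 0], [0.1, 18, 0, 0, 0, 0, 0], [0.1, 18, 0, 0, 0, 0, 0], [0.1, 18, 0, 0, 0, 0, 0]]
[594.6 316.2  40.   -4.5]
```

>>> carry_out --pt "0.1 -31 0 0 0 0 0" --pt "0.1 -62 0 0 0 0 0" --pt "0.1 -62 -5.2 -43.5 0 0 0" --pt "0.1 -62 -10.4 -87.1 0 0 0" --pt "0.1 -62 -15.5 -130.6 0 0 0"

```text
time_s: 11.8
eef_pos: [599.2, 186.4, 126.2]
ee_rot: [0.48, 0.519, 0.48, -0.519]
force: [0.7, 0.1, -3.9]
grip_width: 0.575
```

>>> carry_out --pt "0.1 0 -5.2 -43.6 0 0 0" --pt "0.1 0 -10.4 -87.1 0 0 0" --pt "0.1 0 -15.6 -130.7 0 0 0" --pt "0.1 0 -15.6 -130.7 0 0 0" --pt "0.1 0 -15.6 -130.7 0 0 0"

```text
time_s: 12.42
eef_pos: [594.0, 316.2, 125.5]
ee_rot: [-0.48, -0.519, -0.48, 0.519]
force: [-0.8, -0.2, -3.4]
grip_width: 0.577
```

>>> carry_out --pt "0.1 22.3 0 0 0 0 0" --pt "0.1 44.7 0 0 0 0 0" --pt "0.1 67 0 0 0 0 0" --pt "0.1 67 0 0 0 0 0" --pt "0.1 67 0 0 0 0 0"

```text
time_s: 13.05
eef_pos: [594.8, 316.1, 59.4]
ee_rot: [0.48, 0.52, 0.48, -0.519]
force: [1.7, 0.7, -3.0]
grip_width: 0.577
```

```bash
python3 -c "
from h import *
s,im=snap('wrist','w4'); print(s['eef_pos'],s['force'])
cv2.imwrite('pics/c4.png',cv2.resize(im[60:360,150:370],None,fx=2,fy=2))"
```

```text
[594.75401921 316.13169293  59.42763216] [ 1.68383659  0.67571931 -2.96420807]
```

View pics/c4.png

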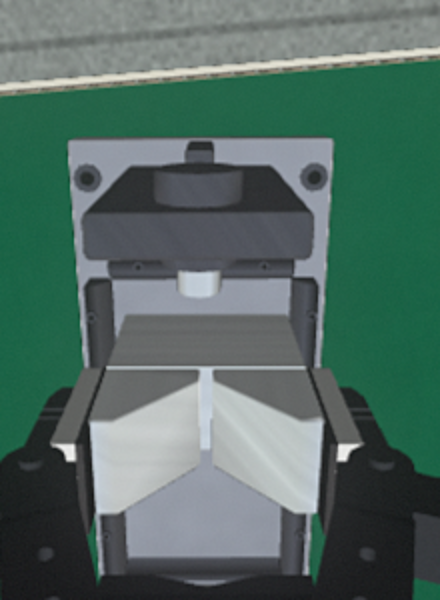

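The wide V hangs centred above the seat: its lower edge spans (122-288,316) between rails at 113 and 291. Lowering it.

>>> carry_out --pt "0.1 6 0 0 0 0 0" --pt "0.1 12 0 0 0 0 0" --pt "0.1 18 0 0 0 0 0" --pt "0.1 18 0 0 0 0 0" --pt "0.1 18 0 0 0 0 0"

```text
time_s: 13.72
eef_pos: [594.1, 316.7, 40.5]
ee_rot: [0.48, 0.519, 0.48, -0.519]
force: [-1.4, 0.0, 3.2]
grip_width: 0.579
```

```bash
python3 -c "
from h import *
plan((594.6,316.2,39,-4.5,.1,1),(594.6,316.2,39,-4.5,-.7,3))
json.dump([594.6,316.2,39,-4.5],open('cmd.json','w'))
plan((594.6,316.2,105,-4.5,-.7,0,33),(585.3,194.6,105,-4.5,-.7,0,45))
plan((585.3,194.6,39,-4.5,-.7,1,25),(585.3,194.6,39,-4.5,.1,1))
"
```

```text
[[0.1, 1, 0, 0, 0, 0, 0], [0.1, 1, 0, 0, 0, 0, 0], [-0.7, 1, 0, 0, 0, 0, 0], [-0.7, 1, 0, 0, 0, 0, 0], [-0.7, 1, 0, 0, 0, 0, 0]]
[[-0.7, 0, 0, 0, 0, 0, 0], [-0.7, 0, 0, 0, 0, 0, 0], [-0.7, 0, 0, 0, 0, 0, 0], [-0.7, 0, 0, 0, 0, 0, 0], [-0.7, 0, 0, 0, 0, 0, 0]]
[594.6 316.2  39.   -4.5]
[[-0.7, -33, 0, 0, 0, 0, 0], [-0.7, -66, 0, 0, 0, 0, 0], [-0.7, -66, 0.1, 40.7, 0, 0, 0], [-0.7, -66, 0.2, 81.3, 0, 0, 0], [-0.7, -66, 0.3, 122, 0, 0, 0]]
[585.3 194.6 105.   -4.5]
[[-0.7, 22, 0, 0, 0, 0, 0], [-0.7, 44, 0, 0, 0, 0, 0], [-0.7, 66, 0, 0, 0, 0, 0], [-0.7, 66, 0, 0, 0, 0, 0], [0.1, 66, 0, 0, 0, 0, 0]]
[[0.1, 0, 0, 0, 0, 0, 0], [0.1, 0, 0, 0, 0, 0, 0], [0.1, 0, 0, 0, 0, 0, 0], [0.1, 0, 0, 0, 0, 0, 0], [0.1, 0, 0, 0, 0, 0, 0]]
[585.3 194.6  39.   -4.5]
```

>>> carry_out --pt "0.1 0.5 0 0 0 0 0" --pt "-0.7 0.5 0 0 0 0 0" --pt "-0.7 0.5 0 0 0 0 0" --pt "-0.7 0.5 0 0 0 0 0" --pt "-0.7 1 0 0 0 0 0"

```text
time_s: 14.35
eef_pos: [594.0, 316.6, 38.9]
ee_rot: [0.48, 0.519, 0.48, -0.519]
force: [-0.3, -0.1, -0.6]
grip_width: 0.846
```

>>> carry_out --pt "-0.7 -33 0 0 0 0 0" --pt "-0.7 -66 0 0 0 0 0" --pt "-0.7 -66 0.1 40.7 0 0 0" --pt "-0.7 -66 0.2 81.3 0 0 0" --pt "-0.7 -66 0.3 122 0 0 0"

```text
time_s: 14.98
eef_pos: [584.6, 193.8, 105.1]
ee_rot: [0.48, 0.519, 0.48, -0.519]
force: [-0.3, -0.5, -0.5]
grip_width: 0.851
```

```bash
python3 -c "
from h import *
s,im=snap('wrist','w5'); print(s['eef_pos'],s['force']);json.dump([s['eef_pos'].tolist(),s['ee_rot'].tolist()],open('w5.json','w'))
cv2.imwrite('pics/c5.png',cv2.resize(im[:280,120:390],None,fx=2.1,fy=2.1))"
```

```text
[584.61361057 193.77004363 105.05413676] [-0.34949941 -0.49615289 -0.50306249]
```

View pics/c5.png

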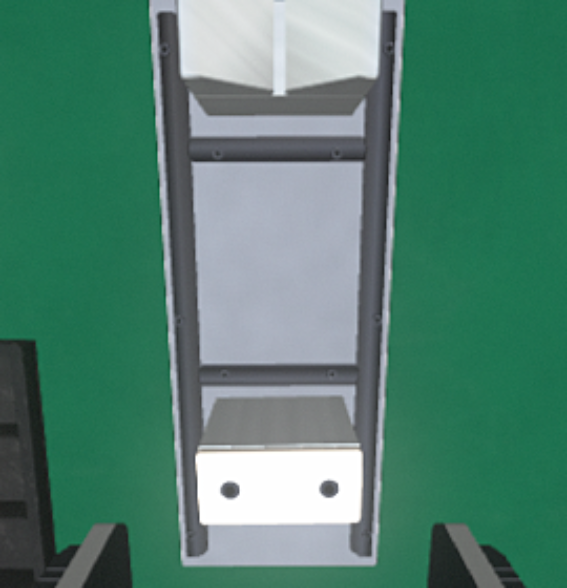

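The wide V is seated: its near bottom edge is at row ≈114, clear of the key at row 137, and it is centred within about 1.5 mm. Rest 2 is at (280,487) between open jaws. I'll pick rest 2.

>>> carry_out --pt "-0.7 22 0 0 0 0 0" --pt "-0.7 44 0 0 0 0 0" --pt "-0.7 66 0 0 0 0 0" --pt "-0.7 66 0 0 0 0 0" --pt "0.1 66 0 0 0 0 0"

```text
time_s: 15.65
eef_pos: [585.3, 195.1, 40.0]
ee_rot: [0.48, 0.519, 0.48, -0.519]
force: [-0.2, 0.4, 0.3]
grip_width: 0.656
```

>>> carry_out --pt "0.1 0 0 0 0 0 0" --pt "0.1 0 0 0 0 0 0" --pt "0.1 0 0 0 0 0 0" --pt "0.1 -16 0 0 0 0 0" --pt "0.1 -32 0 0 0 0 0"

```text
time_s: 16.27
eef_pos: [584.7, 194.9, 72.0]
ee_rot: [-0.48, -0.519, -0.48, 0.519]
force: [-0.0, 0.2, -3.1]
grip_width: 0.577
```

```bash
python3 -c "
from h import *
json.dump([585.3,194.6,71,-4.5],open('cmd.json','w'))
x,y=607.5,53.8
plan((585.3,194.6,125,-4.5,.1,0,30),(x,y,125,-4,.1,2,46))
plan((x,y,55,-4,.1,2,25))
plan((x,y,30,-4,.1,2,9))
plan((x,y,29,-4,.1,1),(x,y,29,-4,-.7,2))
x2,y2=609.4,-28
plan((x,y,105,-4,-.7,0,30),(x2,y2,105,-4,-.7,1,45))
plan((x2,y2,29,-4,-.7,1,26),(x2,y2,29,-4,.1,0))
"
```

```text
[[0.1, -27, 0, 0, 0, 0, 0], [0.1, -54, 0, 0, 0, 0, 0], [0.1, -54, 8.3, 34.7, -0.1, 0, 0], [0.1, -54, 16.6, 69.3, -0.2, 0, 0], [0.1, -54, 24.9, 104, -0.4, 0, 0]]
[[0.1, 0, 8, 34.7, -0.1, 0, 0], [0.1, 0, 8, 34.7, -0.1, 0, 0], [0.1, 0, 8, 34.7, -0.1, 0, 0], [0.1, 0, 8, 34.7, -0.1, 0, 0], [0.1, 0, 8, 34.7, -0.1, 0, 0]]
[607.5  53.8 125.   -4. ]
[[0.1, 23.3, 0, 0, 0, 0, 0], [0.1, 46.7, 0, 0, 0, 0, 0], [0.1, 70, 0, 0, 0, 0, 0], [0.1, 70, 0, 0, 0, 0, 0], [0.1, 70, 0, 0, 0, 0, 0]]
[607.5  53.8  55.   -4. ]
[[0.1, 8.3, 0, 0, 0, 0, 0], [0.1, 16.7, 0, 0, 0, 0, 0], [0.1, 25, 0, 0, 0, 0, 0], [0.1, 25, 0, 0, 0, 0, 0], [0.1, 25, 0, 0, 0, 0, 0]]
[607.5  53.8  30.   -4. ]
[[0.1, 1, 0, 0, 0, 0, 0], [0.1, 1, 0, 0, 0, 0, 0], [-0.7, 1, 0, 0, 0, 0, 0], [-0.7, 1, 0, 0, 0, 0, 0], [-0.7, 1, 0, 0, 0, 0, 0]]
[607.5  53.8  29.   -4. ]
[[-0.7, -25.3, 0, 0, 0, 0, 0], [-0.7, -50.7, 0, 0, 0, 0, 0], [-0.7, -76, 0, 0, 0, 0, 0], [-0.7, -76, 3.8, 40.7, 0, 0, 0], [-0.7, -76, 7.6, 81.4, 0, 0, 0]]
[[-0.7, 0, 0, 0, 0, 0, 0], [-0.7, 0, 0, 0, 0, 0, 0], [-0.7, 0, 0, 0, 0, 0, 0], [-0.7, 0, 0, 0, 0, 0, 0], [-0.7, 0, 0, 0, 0, 0, 0]]
[609.4 -27.9 105.   -4. ]
[[-0.7, 25.3, 0, 0, 0, 0, 0], [-0.7, 50.7, 0, 0, 0, 0, 0], [-0.7, 76, 0, 0, 0, 0, 0], [-0.7, 76, 0, 0, 0, 0, 0], [0.1, 76, 0, 0, 0, 0, 0]]
[609.4 -27.9  29.   -4. ]
```

>>> carry_out --pt "0.1 -27 0 0 0 0 0" --pt "0.1 -54 0 0 0 0 0" --pt "0.1 -54 8.3 34.7 -0.1 0 0" --pt "0.1 -54 16.6 69.3 -0.2 0 0" --pt "0.1 -54 24.9 104 -0.4 0 0"

```text
time_s: 16.9
eef_pos: [601.6, 88.3, 126.0]
ee_rot: [0.482, 0.517, 0.482, -0.517]
force: [1.5, 1.1, -3.0]
grip_width: 0.573
```

>>> carry_out --pt "0.1 0 8 34.7 -0.1 0 0" --pt "0.1 0 8 34.7 -0.1 0 0" --pt "0.1 0 8 34.7 -0.1 0 0" --pt "0.1 0 8 34.7 -0.1 0 0" --pt "0.1 0 8 34.7 -0.1 0 0"

```text
time_s: 17.52
eef_pos: [607.0, 54.9, 125.1]
ee_rot: [0.483, 0.517, 0.483, -0.517]
force: [0.1, 0.9, -2.6]
grip_width: 0.576
```

>>> carry_out --pt "0.1 23.3 0 0 0 0 0" --pt "0.1 46.7 0 0 0 0 0" --pt "0.1 70 0 0 0 0 0" --pt "0.1 70 0 0 0 0 0" --pt "0.1 70 0 0 0 0 0"

```text
time_s: 18.15
eef_pos: [607.7, 54.3, 56.1]
ee_rot: [0.483, 0.517, 0.482, -0.517]
force: [0.1, 0.7, -3.2]
grip_width: 0.576
```

>>> carry_out --pt "0.1 8.3 0 0 0 0 0" --pt "0.1 16.7 0 0 0 0 0" --pt "0.1 25 0 0 0 0 0" --pt "0.1 25 0 0 0 0 0" --pt "0.1 25 0 0 0 0 0"

```text
time_s: 18.77
eef_pos: [607.3, 54.2, 30.4]
ee_rot: [0.483, 0.517, 0.482, -0.517]
force: [-3.9, 1.6, 5.4]
grip_width: 0.576
```

>>> carry_out --pt "0.1 1 0 0 0 0 0" --pt "0.1 1 0 0 0 0 0" --pt "-0.7 1 0 0 0 0 0" --pt "-0.7 1 0 0 0 0 0" --pt "-0.7 1 0 0 0 0 0"

```text
time_s: 19.4
eef_pos: [607.1, 54.1, 28.8]
ee_rot: [-0.482, -0.517, -0.482, 0.517]
force: [0.7, -1.5, 0.4]
grip_width: 0.851
```

>>> carry_out --pt "-0.7 -25.3 0 0 0 0 0" --pt "-0.7 -50.7 0 0 0 0 0" --pt "-0.7 -76 0 0 0 0 0" --pt "-0.7 -76 3.8 40.7 0 0 0" --pt "-0.7 -76 7.6 81.4 0 0 0"

```text
time_s: 20.02
eef_pos: [609.1, -28.4, 105.2]
ee_rot: [0.483, 0.517, 0.483, -0.517]
force: [0.8, -0.6, -0.8]
grip_width: 0.851
```

```bash
python3 -c "
from h import *
s,im=snap('wrist','w6'); print(s['eef_pos'],s['force'])
cv2.imwrite('pics/c6.png',im)"
```

```text
[609.13995164 -28.35208924 105.20184193] [ 0.76286376 -0.60392779 -0.78208234]
```

View pics/c6.png

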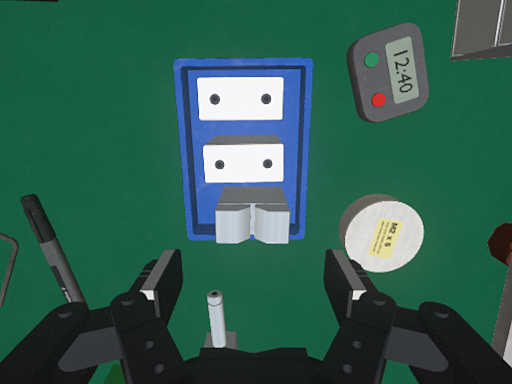

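Both rests stand in the tray at (240,98) and (244,163). The narrow V is at (252,224), centred between the jaws. I'll pick it.

>>> carry_out --pt "-0.7 25.3 0 0 0 0 0" --pt "-0.7 50.7 0 0 0 0 0" --pt "-0.7 76 0 0 0 0 0" --pt "-0.7 76 0 0 0 0 0" --pt "0.1 76 0 0 0 0 0"

```text
time_s: 20.7
eef_pos: [609.6, -27.6, 30.0]
ee_rot: [0.483, 0.517, 0.482, -0.517]
force: [-0.0, -0.3, 0.3]
grip_width: 0.655
```

>>> carry_out --pt "0.1 0 0 0 0 0 0" --pt "0.1 0 0 0 0 0 0" --pt "0.1 0 0 0 0 0 0" --pt "0.1 -16 0 0 0 0 0" --pt "0.1 -32 0 0 0 0 0"

```text
time_s: 21.32
eef_pos: [609.0, -27.6, 62.1]
ee_rot: [-0.482, -0.517, -0.482, 0.517]
force: [0.4, -0.4, -3.6]
grip_width: 0.57
```

```bash
python3 -c "
from h import *
json.dump([609.4,-27.9,61,-4],open('cmd.json','w'))
x,y=584.8,192.6
plan((609.4,-27.9,125,-4,.1,0,33),(x,y,125,-4.5,.1,2,46))
plan((x,y,58,-4.5,.1,2,25))
plan((x,y,40,-4.5,.1,2,7))
"
```

```text
[[0.1, -32, 0, 0, 0, 0, 0], [0.1, -64, 0, 0, 0, 0, 0], [0.1, -64, -8, -43.6, 0.1, 0, 0], [0.1, -64, -16, -87.3, 0.2, 0, 0], [0.1, -64, -24, -130.9, 0.3, 0, 0]]
[[0.1, 0, -8.2, -43.7, 0.1, 0, 0], [0.1, 0, -16.4, -87.3, 0.2, 0, 0], [0.1, 0, -16.4, -87.3, 0.2, 0, 0], [0.1, 0, -16.4, -87.3, 0.2, 0, 0], [0.1, 0, -16.4, -87.3, 0.2, 0, 0]]
[584.8 192.6 125.   -4.5]
[[0.1, 22.3, 0, 0, 0, 0, 0], [0.1, 44.7, 0, 0, 0, 0, 0], [0.1, 67, 0, 0, 0, 0, 0], [0.1, 67, 0, 0, 0, 0, 0], [0.1, 67, 0, 0, 0, 0, 0]]
[584.8 192.6  58.   -4.5]
[[0.1, 6, 0, 0, 0, 0, 0], [0.1, 12, 0, 0, 0, 0, 0], [0.1, 18, 0, 0, 0, 0, 0], [0.1, 18, 0, 0, 0, 0, 0], [0.1, 18, 0, 0, 0, 0, 0]]
[584.8 192.6  40.   -4.5]
```

>>> carry_out --pt "0.1 -32 0 0 0 0 0" --pt "0.1 -64 0 0 0 0 0" --pt "0.1 -64 -8 -43.6 0.1 0 0" --pt "0.1 -64 -16 -87.3 0.2 0 0" --pt "0.1 -64 -24 -130.9 0.3 0 0"

```text
time_s: 21.95
eef_pos: [593.9, 106.0, 126.1]
ee_rot: [0.481, 0.519, 0.481, -0.518]
force: [0.3, -0.2, -2.8]
grip_width: 0.577
```

>>> carry_out --pt "0.1 0 -8.2 -43.7 0.1 0 0" --pt "0.1 0 -16.4 -87.3 0.2 0 0" --pt "0.1 0 -16.4 -87.3 0.2 0 0" --pt "0.1 0 -16.4 -87.3 0.2 0 0" --pt "0.1 0 -16.4 -87.3 0.2 0 0"

```text
time_s: 22.58
eef_pos: [584.5, 191.8, 125.3]
ee_rot: [0.48, 0.519, 0.48, -0.519]
force: [0.4, -0.2, -4.7]
grip_width: 0.572
```

>>> carry_out --pt "0.1 22.3 0 0 0 0 0" --pt "0.1 44.7 0 0 0 0 0" --pt "0.1 67 0 0 0 0 0" --pt "0.1 67 0 0 0 0 0" --pt "0.1 67 0 0 0 0 0"

```text
time_s: 23.2
eef_pos: [585.0, 192.6, 59.1]
ee_rot: [0.48, 0.52, 0.48, -0.519]
force: [-0.2, -0.0, -3.6]
grip_width: 0.571
```

>>> carry_out --pt "0.1 6 0 0 0 0 0" --pt "0.1 12 0 0 0 0 0" --pt "0.1 18 0 0 0 0 0" --pt "0.1 18 0 0 0 0 0" --pt "0.1 18 0 0 0 0 0"

```text
time_s: 23.82
eef_pos: [584.4, 193.1, 40.5]
ee_rot: [0.48, 0.519, 0.48, -0.519]
force: [-3.5, -1.0, 5.5]
grip_width: 0.572
```

>>> carry_out --pt "0.1 0.5 0 0 0 0 0" --pt "-0.7 0.5 0 0 0 0 0" --pt "-0.7 0.5 0 0 0 0 0" --pt "-0.7 0.5 0 0 0 0 0" --pt "-0.7 1 0 0 0 0 0"

```text
time_s: 24.45
eef_pos: [584.3, 193.0, 38.9]
ee_rot: [0.48, 0.519, 0.48, -0.519]
force: [0.1, -0.1, -0.4]
grip_width: 0.851
```

```bash
python3 -c "
from h import *
json.dump([584.8,192.6,39,-4.5],open('cmd.json','w'))
plan((584.8,192.6,100,-4.5,-.7,0,33),(586,215,190,-4.5,-.7,1,46))
"
```

```text
[[-0.7, -30.5, 0, 0, 0, 0, 0], [-0.7, -61, 0, 0, 0, 0, 0], [-0.7, -91, -0.2, -7.5, 0, 0, 0], [-0.7, -121, -0.4, -15, 0, 0, 0], [-0.7, -151, -0.6, -22.4, 0, 0, 0]]
[[-0.7, 0, 0, 0, 0, 0, 0], [-0.7, 0, 0, 0, 0, 0, 0], [-0.7, 0, 0, 0, 0, 0, 0], [-0.7, 0, 0, 0, 0, 0, 0], [-0.7, 0, 0, 0, 0, 0, 0]]
[586.  215.  190.   -4.5]
```

>>> carry_out --pt "-0.7 -30.5 0 0 0 0 0" --pt "-0.7 -61 0 0 0 0 0" --pt "-0.7 -91 -0.2 -7.5 0 0 0" --pt "-0.7 -121 -0.4 -15 0 0 0" --pt "-0.7 -151 -0.6 -22.4 0 0 0"

```text
time_s: 25.08
eef_pos: [585.3, 215.5, 190.9]
ee_rot: [-0.48, -0.519, -0.48, 0.519]
force: [0.6, 0.3, 0.1]
grip_width: 0.852
```

>>> carry_out --pt "-0.7 0 0 0 0 0 0" --pt "-0.7 0 0 0 0 0 0" --pt "-0.7 0 0 0 0 0 0" --pt "-0.7 0 0 0 0 0 0" --pt "-0.7 0 0 0 0 0 0"

```text
time_s: 25.7
eef_pos: [585.4, 215.2, 189.7]
ee_rot: [-0.48, -0.519, -0.48, 0.519]
force: [-0.4, 0.7, -0.1]
grip_width: 0.852
```

```bash
python3 -c "
from h import *
s,im=snap('wrist','w7'); print(s['eef_pos'],s['force']);json.dump([s['eef_pos'].tolist(),s['ee_rot'].tolist()],open('w7.json','w'))
a=im[5:245,195:315]; b=cv2.imread('pics/ws.png')[100:260,225:285]
o=np.zeros((600,560,3),np.uint8); o[:600,:300]=cv2.resize(a,None,fx=2.5,fy=2.5,interpolation=cv2.INTER_CUBIC)
o[:560,310:520]=cv2.resize(b,None,fx=3.5,fy=3.5,interpolation=cv2.INTER_CUBIC); cv2.imwrite('pics/c7.png',o)"
```

```text
[585.35301499 215.2227946  189.68310784] [-0.4324019   0.66333817 -0.08756036]
```

View pics/c7.png

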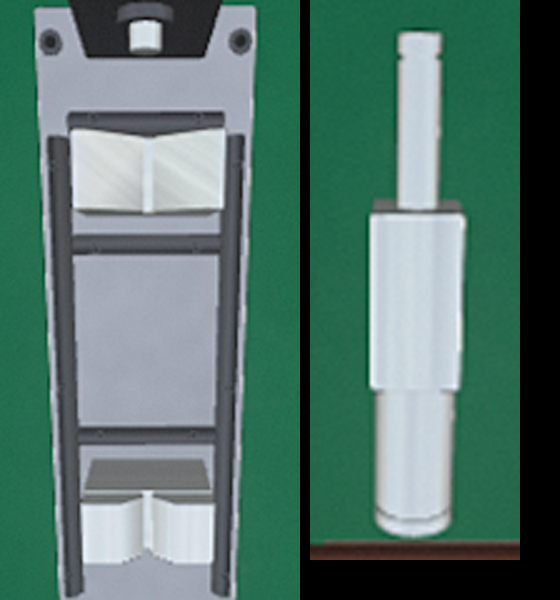

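Left: both V-blocks are upright in the seats, the wide groove at (148,170) by the stop and the narrow at (149,530). Right: the shaft body's top corners are (370,214),(466,214),(460,389),(369,389).

```bash
cat > m2.py <<'E'
from m import *
W=C('w7'); o=(195,5)
quad('wide',W,[(72,128),(225,129),(224,211),(73,212)],74,o,2.5)
quad('narrow',W,[(80,497),(213,497),(214,563),(81,563)],74,o,2.5)
f=lambda p,z:p2w(W,np.array(o)+np.array(p,float)/2.5,z)[0][:2].round(1)
print('wide groove',f((148.5,140),54),f((148.5,213),54),'narrow groove',f((148.5,495),64),f((149,550),64))
S=cam('wrist',{'eef_pos':np.array([564.31,-185.375,215.2]),'ee_rot':np.array([.5,.5,.5,-.5])})
o=(225-310/3.5,100)
quad('shaft body',S,[(370,214),(466,214),(459,389),(369,389)],30,o,3.5)
g=lambda p,z:p2w(S,np.array(o)+np.array(p,float)/3.5,z)[0][:2].round(1)
print('thin end',g((419,34),18),'thin base',g((418.5,208),15),'thick base',g((414,391),20),'thick end',g((413.5,535),8))
E
python3 m2.py
```

```text
rest1 c [595.9 313.5] sides [49. 24. 50. 24.] az x -3.6 az y-90 -2.9000000000000057
rest2 c [585.3 194.6] sides [49. 25. 50. 25.] az x -3.1 az y-90 -3.700000000000003
bed c [589.7 254.4] sides [ 83. 248.  83. 248.] az x -4.7 az y-90 -4.200000000000003
tray c [606.4  11.9] sides [ 95. 135.  95. 136.] az x -2.9 az y-90 -3.5
wide c [605.1  53.3] sides [48. 24. 48. 24.] az x -4.5 az y-90 -5.200000000000003
narrow c [609.4 -28. ] sides [49. 24. 49. 25.] az x -5.1 az y-90 -2.799999999999997
wide c [594.8 316.3] sides [48. 24. 49. 25.] az x -4.5 az y-90 -4.400000000000006
narrow c [584.9 193.3] sides [49. 26. 50. 26.] az x -4.5 az y-90 -3.5999999999999943
wide groove [595.8 327.7] [594.1 304.4] narrow groove [586.3 203.7] [584.7 181.3]
shaft body c [ 567.6 -197.3] sides [30. 59. 30. 59.] az x -0.0 az y-90 -1.0999999999999943
thin end [ 568.4 -113.4] thin base [ 568.5 -168.6] thick base [ 567.1 -231.2] thick end [ 567.1 -292.9]
```

```bash
python3 -c "
from h import *
plan((567.4,-212.3,170,-180.6,-.3,1,60))
"
```

```text
[[-0.3, 1.1, 0.8, 22.5, 9.3, 0, 0], [-0.3, 2.1, 1.6, 45, 18.5, 0, 0], [-0.3, 3.2, 2.4, 67.5, 27.8, 0, 0], [-0.3, 4.2, 3.2, 90, 37.1, 0, 0], [-0.3, 5.3, 4, 112.5, 46.3, 0, 0]]
[[-0.3, 1, 16.8, 15, 9.3, 0, 0], [-0.3, 2.1, 33.6, 30, 18.6, 0, 0], [-0.3, 3.1, 50.4, 44.9, 27.8, 0, 0], [-0.3, 4.2, 67.2, 59.9, 37.1, 0, 0], [-0.3, 5.2, 84, 74.9, 46.4, 0, 0]]
[[-0.3, 1.1, 22.4, -1.9, 9.3, 0, 0], [-0.3, 2.1, 44.8, -3.7, 18.5, 0, 0], [-0.3, 3.2, 67.3, -5.6, 27.8, 0, 0], [-0.3, 4.2, 89.7, -7.4, 37.1, 0, 0], [-0.3, 5.3, 112.1, -9.3, 46.3, 0, 0]]
[[-0.3, 1, 14.2, -17.5, 9.3, 0, 0], [-0.3, 2.1, 28.4, -35, 18.6, 0, 0], [-0.3, 3.1, 42.5, -52.5, 27.8, 0, 0], [-0.3, 4.2, 56.7, -70, 37.1, 0, 0], [-0.3, 4.2, 56.7, -70, 37.1, 0, 0]]
[ 567.4 -212.3  170.  -180.6]
```

>>> carry_out --pt "-0.3 1.1 0.8 22.5 9.3 0 0" --pt "-0.3 2.1 1.6 45 18.5 0 0" --pt "-0.3 3.2 2.4 67.5 27.8 0 0" --pt "-0.3 4.2 3.2 90 37.1 0 0" --pt "-0.3 5.3 4 112.5 46.3 0 0"

```text
time_s: 26.38
eef_pos: [580.6, 102.1, 184.7]
ee_rot: [-0.236, -0.667, -0.236, 0.667]
force: [1.3, 0.6, -0.5]
grip_width: 0.652
```

>>> carry_out --pt "-0.3 1 16.8 15 9.3 0 0" --pt "-0.3 2.1 33.6 30 18.6 0 0" --pt "-0.3 3.1 50.4 44.9 27.8 0 0" --pt "-0.3 4.2 67.2 59.9 37.1 0 0" --pt "-0.3 5.2 84 74.9 46.4 0 0"

```text
time_s: 27.0
eef_pos: [575.7, -10.3, 179.5]
ee_rot: [-0.046, 0.706, -0.046, -0.706]
force: [-0.2, 0.4, -1.2]
grip_width: 0.65
```

>>> carry_out --pt "-0.3 1.1 22.4 -1.9 9.3 0 0" --pt "-0.3 2.1 44.8 -3.7 18.5 0 0" --pt "-0.3 3.2 67.3 -5.6 27.8 0 0" --pt "-0.3 4.2 89.7 -7.4 37.1 0 0" --pt "-0.3 5.3 112.1 -9.3 46.3 0 0"

```text
time_s: 27.62
eef_pos: [571.0, -122.7, 174.2]
ee_rot: [-0.32, 0.631, -0.32, -0.631]
force: [-0.2, 0.1, -0.1]
grip_width: 0.651
```

>>> carry_out --pt "-0.3 1 14.2 -17.5 9.3 0 0" --pt "-0.3 2.1 28.4 -35 18.6 0 0" --pt "-0.3 3.1 42.5 -52.5 27.8 0 0" --pt "-0.3 4.2 56.7 -70 37.1 0 0" --pt "-0.3 4.2 56.7 -70 37.1 0 0"

```text
time_s: 28.25
eef_pos: [566.9, -213.1, 169.7]
ee_rot: [0.503, -0.497, 0.503, 0.497]
force: [0.3, -1.1, 0.4]
grip_width: 0.65
```

```bash
python3 -c "
from h import *
s,im=snap('wrist','w8'); print(s['eef_pos'],s['joints'],np.degrees(np.arctan2(*q(s['ee_rot'])[1::-1,1])));json.dump([s['eef_pos'].tolist(),s['ee_rot'].tolist()],open('w8.json','w'))
cv2.imwrite('pics/c8.png',im)"
```

```text
[ 566.92388286 -213.07994364  169.71655399] [-5.52702811e-01  5.39433453e-01  1.32629568e+00 -1.02695577e-04
  1.27610898e+00  2.59989541e+00] 179.37113759232804
```

View pics/c8.png

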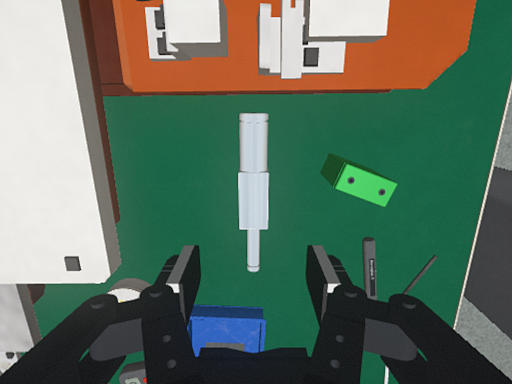

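The view from the opposite side shows the shaft body at (239-268,172-229) with its thick end up. The body centre measured from here should cancel the camera offset.

```bash
python3 - <<'E' | tail -3
from m import *
quad('shaft',C('w8'),[(268,229),(239.5,229),(239,172),(268.5,172)],30,(0,0),1)
plan((567.4,-212.3,60,-180.6,-.3,1,40),(567.4,-212.3,60,-180.6,-.3),save=False)
E
```

```text
shaft c [ 566.6 -198.3] sides [29. 60. 28. 60.] az x -0.6 az y-90 -0.5999999999999943
[[-0.3, 36.7, 0, 0, 0, 0, 0], [-0.3, 73.3, 0, 0, 0, 0, 0], [-0.3, 110, 0, 0, 0, 0, 0], [-0.3, 110, 0, 0, 0, 0, 0], [-0.3, 110, 0, 0, 0, 0, 0]]
[ 567.4 -212.3   60.  -180.6]
```

>>> carry_out --pt "-0.3 37 0 0 0 0 0" --pt "-0.3 74 0 0 0 0 0" --pt "-0.3 111 0 0 0 0 0" --pt "-0.3 136 0 0 0 0 0" --pt "-0.3 150 0 0 0 0 0"

```text
time_s: 28.92
eef_pos: [567.0, -210.9, 18.9]
ee_rot: [0.502, -0.498, 0.502, 0.499]
force: [-0.5, -0.7, -0.7]
grip_width: 0.652
```

>>> carry_out --pt "-0.3 8 0 0 0 0 0" --pt "-0.3 14 0 0 0 0 0" --pt "-0.3 17 0 0 0 0 0" --pt "-0.3 17 0 0 0 0 0" --pt "0.6 17 0 0 0 0 0"

```text
time_s: 29.55
eef_pos: [567.4, -212.1, 3.4]
ee_rot: [0.502, -0.498, 0.502, 0.497]
force: [-0.1, 0.9, -0.1]
grip_width: 0.452
```

>>> carry_out --pt "0.6 0 0 0 0 0 0" --pt "0.6 0 0 0 0 0 0" --pt "0.6 0 0 0 0 0 0" --pt "0.6 0 0 0 0 0 0" --pt "0.6 0 0 0 0 0 0" --newtons 90

```text
time_s: 30.18
eef_pos: [567.4, -212.1, 3.7]
ee_rot: [0.502, -0.498, 0.502, 0.497]
force: [-2.7, 1.0, 5.3]
grip_width: 0.336
```

>>> carry_out --pt "0.6 -12 0 0 0 0 0" --pt "0.6 -27 0 0 0 0 0" --pt "0.6 -47 0 0 0 0 0" --pt "0.6 -67 0 0 0 0 0" --pt "0.6 -67 0 0 0 0 0"

```text
time_s: 30.8
eef_pos: [567.9, -212.4, 71.9]
ee_rot: [0.503, -0.499, 0.502, 0.496]
force: [-0.4, 0.7, -4.4]
grip_width: 0.339
```

```bash
python3 -c "
from h import *
s,im=snap('wrist','w9'); print(s['eef_pos'],s['force'],s['wrist_torque'],s['grip_width']*85)
json.dump([567.4,-212.3,70,-180.6],open('cmd.json','w'))
cv2.imwrite('pics/c9.png',im)
plan((567.4,-212.3,150,-180.6,.6,0,40),(591,269.4,150,-4.5,.6,2,50))
"
```

```text
[ 567.94987724 -212.39676126   71.91345668] [-0.42486878  0.71156022 -4.35940575] [ 0.0240394  -0.02906758  0.0396565 ] 28.838427548998695
[[0.6, -40, 0, 0, 0, 0, 0], [0.6, -80, 0, 0, 0, 0, 0], [0.6, -80, -1, 25.4, -9.3, 0, 0], [0.6, -80, -2, 50.7, -18.5, 0, 0], [0.6, -80, -2.9, 76.1, -27.8, 0, 0]]
[[0.6, 0, -12.7, 22, -9.3, 0, 0], [0.6, 0, -25.4, 43.9, -18.5, 0, 0], [0.6, 0, -38.1, 65.9, -27.8, 0, 0], [0.6, 0, -50.8, 87.9, -37.1, 0, 0], [0.6, 0, -63.5, 109.9, -46.3, 0, 0]]
[[0.6, 0, -24.6, 6, -9.3, 0, 0], [0.6, 0, -49.3, 12, -18.6, 0, 0], [0.6, 0, -74, 18, -27.9, 0, 0], [0.6, 0, -98.6, 24, -37.1, 0, 0], [0.6, 0, -123.3, 30, -46.4, 0, 0]]
[[0.6, 0, -21.4, -13.7, -9.3, 0, 0], [0.6, 0, -42.7, -27.4, -18.5, 0, 0], [0.6, 0, -64.1, -41.1, -27.8, 0, 0], [0.6, 0, -85.5, -54.8, -37.1, 0, 0], [0.6, 0, -106.8, -68.5, -46.3, 0, 0]]
[[0.6, 0, -4.8, -25, -9.3, 0, 0], [0.6, 0, -4.8, -25, -9.3, 0, 0], [0.6, 0, -4.8, -25, -9.3, 0, 0], [0.6, 0, -4.8, -25, -9.3, 0, 0], [0.6, 0, -4.8, -25, -9.3, 0, 0]]
[591.  269.4 150.   -4.5]
```

View pics/c9.png

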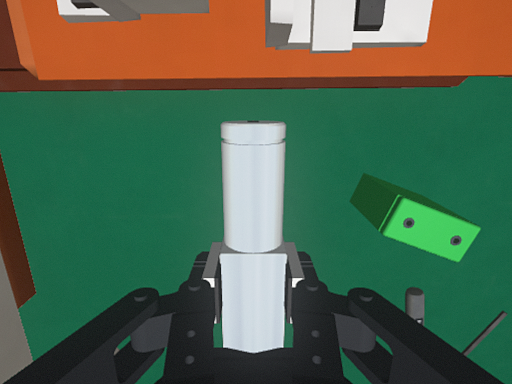

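The shaft is held by its square body (250,300), with the thick end up at (253,185). Now I'll turn it and carry it across.

>>> carry_out --pt "0.6 -40 0 0 0 0 0" --pt "0.6 -80 0 0 0 0 0" --pt "0.6 -80 -1 25.4 -9.3 0 0" --pt "0.6 -80 -2 50.7 -18.5 0 0" --pt "0.6 -80 -2.9 76.1 -27.8 0 0"

```text
time_s: 31.48
eef_pos: [570.3, -135.0, 148.9]
ee_rot: [0.367, -0.604, 0.367, 0.605]
force: [-0.7, 0.3, -4.2]
grip_width: 0.334
```

>>> carry_out --pt "0.6 0 -12.7 22 -9.3 0 0" --pt "0.6 0 -25.4 43.9 -18.5 0 0" --pt "0.6 0 -38.1 65.9 -27.8 0 0" --pt "0.6 0 -50.8 87.9 -37.1 0 0" --pt "0.6 0 -63.5 109.9 -46.3 0 0"

```text
time_s: 32.1
eef_pos: [576.4, -8.2, 148.9]
ee_rot: [0.099, -0.699, 0.099, 0.701]
force: [0.5, -0.5, -4.2]
grip_width: 0.338
```

>>> carry_out --pt "0.6 0 -24.6 6 -9.3 0 0" --pt "0.6 0 -49.3 12 -18.6 0 0" --pt "0.6 0 -74 18 -27.9 0 0" --pt "0.6 0 -98.6 24 -37.1 0 0" --pt "0.6 0 -123.3 30 -46.4 0 0"

```text
time_s: 32.72
eef_pos: [582.6, 118.4, 148.8]
ee_rot: [-0.184, -0.682, -0.185, 0.683]
force: [0.0, 0.5, -3.8]
grip_width: 0.333
```

>>> carry_out --pt "0.6 0 -21.4 -13.7 -9.3 0 0" --pt "0.6 0 -42.7 -27.4 -18.5 0 0" --pt "0.6 0 -64.1 -41.1 -27.8 0 0" --pt "0.6 0 -85.5 -54.8 -37.1 0 0" --pt "0.6 0 -106.8 -68.5 -46.3 0 0"

```text
time_s: 33.35
eef_pos: [588.7, 245.1, 148.6]
ee_rot: [-0.438, -0.554, -0.438, 0.556]
force: [0.2, 0.2, -4.7]
grip_width: 0.334
```

>>> carry_out --pt "0.6 0 -4.8 -25 -9.3 0 0" --pt "0.6 0 -4.8 -25 -9.3 0 0" --pt "0.6 0 -4.8 -25 -9.3 0 0" --pt "0.6 0 -4.8 -25 -9.3 0 0" --pt "0.6 0 -4.8 -25 -9.3 0 0"

```text
time_s: 33.98
eef_pos: [590.5, 269.2, 150.0]
ee_rot: [-0.48, -0.519, -0.48, 0.519]
force: [0.4, -0.9, -4.4]
grip_width: 0.337
```

>>> carry_out --pt "0.6 20 0 0 0 0 0" --pt "0.6 40 0 0 0 0 0" --pt "0.6 60 0 0 0 0 0" --pt "0.6 65 0 0 0 0 0" --pt "0.6 65 0 0 0 0 0"

```text
time_s: 34.6
eef_pos: [590.7, 269.7, 85.4]
ee_rot: [0.48, 0.519, 0.48, -0.519]
force: [0.9, 0.1, -4.3]
grip_width: 0.335
```

```bash
python3 -c "
from h import *
s,im=snap('wrist','w10'); s2,b=snap('scene','s10'); print(s['eef_pos'],s['force'],s['grip_width']*85,np.degrees(np.arctan2(*q(s['ee_rot'])[1::-1,1])))
cv2.imwrite('pics/c10.png',np.hstack([im[:,100:420],cv2.resize(b[170:270,60:190],(468,360))[:,:].copy() if 0 else cv2.resize(b[170:270,60:180],(460,384))]))
"
```

```text
[590.65806559 269.65497783  85.37597693] [ 0.87604279  0.06778019 -4.2840214 ] 28.471626931585376 -4.47478011284733
```

View pics/c10.png

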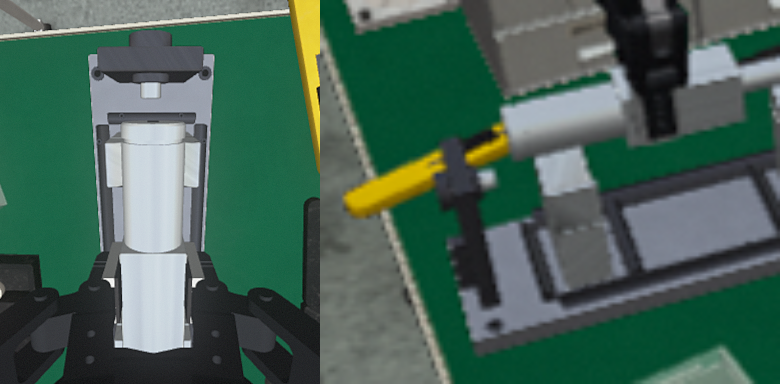

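The shaft is level above the grooves, thick end towards the stop and centred on the wide V. Lowering slowly.

>>> carry_out --pt "0.6 7 0 0 0 0 0" --pt "0.6 13 0 0 0 0 0" --pt "0.6 18 0 0 0 0 0" --pt "0.6 20 0 0 0 0 0" --pt "0.6 20 0 0 0 0 0"

```text
time_s: 35.33
eef_pos: [590.4, 269.8, 64.9]
ee_rot: [-0.48, -0.519, -0.48, 0.519]
force: [-0.1, -0.2, -4.8]
grip_width: 0.334
```

>>> carry_out --pt "0.6 1 0 0 0 0 0" --pt "0.6 2 0 0 0 0 0" --pt "0.6 2 0 0 0 0 0" --pt "0.6 2 0 0 0 0 0" --pt "0.6 2 0 0 0 0 0"

```text
time_s: 35.95
eef_pos: [590.5, 269.8, 63.0]
ee_rot: [0.48, 0.519, 0.48, -0.519]
force: [0.1, 0.4, -4.8]
grip_width: 0.332
```

Not touching yet, so I'll go down a little at a time.

>>> carry_out --pt "0.6 0.5 0 0 0 0 0" --pt "0.6 1 0 0 0 0 0" --pt "0.6 1 0 0 0 0 0" --pt "0.6 1 0 0 0 0 0" --pt "0.6 1 0 0 0 0 0"

```text
time_s: 36.58
eef_pos: [590.6, 269.9, 62.7]
ee_rot: [0.48, 0.519, 0.48, -0.519]
force: [-4.0, -0.8, 5.6]
grip_width: 0.329
```

>>> carry_out --pt "0.6 0.5 0 0 0 0 0" --pt "0.6 0.5 0 0 0 0 0" --pt "0.6 0.5 0 0 0 0 0" --pt "0.6 0.5 0 0 0 0 0" --pt "0.6 0.5 0 0 0 0 0"

```text
time_s: 37.2
eef_pos: [590.6, 269.9, 62.6]
ee_rot: [0.48, 0.519, 0.48, -0.519]
force: [-7.0, -2.2, 8.5]
grip_width: 0.331
```

>>> carry_out --pt "0.3 -0.5 0 0 0 0 0" --pt "0.2 -0.5 0 0 0 0 0" --pt "0.0 -0.5 0 0 0 0 0" --pt "-0.3 -0.5 0 0 0 0 0" --pt "-0.3 -0.5 0 0 0 0 0"

```text
time_s: 37.83
eef_pos: [590.5, 269.8, 61.9]
ee_rot: [0.48, 0.519, 0.48, -0.519]
force: [0.0, -0.4, 0.2]
grip_width: 0.651
```

>>> carry_out --pt "-0.3 0 0 0 0 0 0" --pt "-0.3 -8 0 0 0 0 0" --pt "-0.3 -23 0 0 0 0 0" --pt "-0.3 -50 0 0 0 0 0" --pt "-0.3 -80 0 0 0 0 0"

```text
time_s: 38.45
eef_pos: [590.5, 269.8, 143.9]
ee_rot: [0.48, 0.519, 0.48, -0.519]
force: [0.3, 0.7, 0.3]
grip_width: 0.653
```

>>> carry_out --pt "-0.3 -40 0 10 0 0 0" --pt "-0.3 -80 0 20 0 0 0" --pt "-0.3 -90 0 30 0 0 0" --pt "-0.3 -90 0 30 0 0 0" --pt "-0.3 -90 0 30 0 0 0"

```text
time_s: 39.08
eef_pos: [587.6, 240.0, 230.6]
ee_rot: [-0.48, -0.518, -0.481, 0.52]
force: [-0.1, -0.6, -0.8]
grip_width: 0.651
```

```bash
python3 -c "
from h import *
s,im=snap('wrist','w11'); json.dump([s['eef_pos'].tolist(),s['ee_rot'].tolist()],open('w11.json','w'))
s2,b=snap('scene','s11'); s3,t=snap('top','t11'); print(s['eef_pos'],s['force'],s['grip_width']*85,s['time_s'])
a=cv2.resize(im[20:320,180:330],None,fx=2,fy=2); o=np.zeros((600,800,3),np.uint8); o[:,:300]=a; o[:380,300:]=cv2.resize(b[150:270,60:218],(500,380)); o[380:,300:]=cv2.resize(t[165:235,105:280],(500,220)); cv2.imwrite('pics/c11.png',o)
"
```

```text
[587.63849145 239.98140087 230.60898902] [-0.13617685 -0.57851178 -0.80365581] 55.33273519436652 39.075
```

View pics/c11.png

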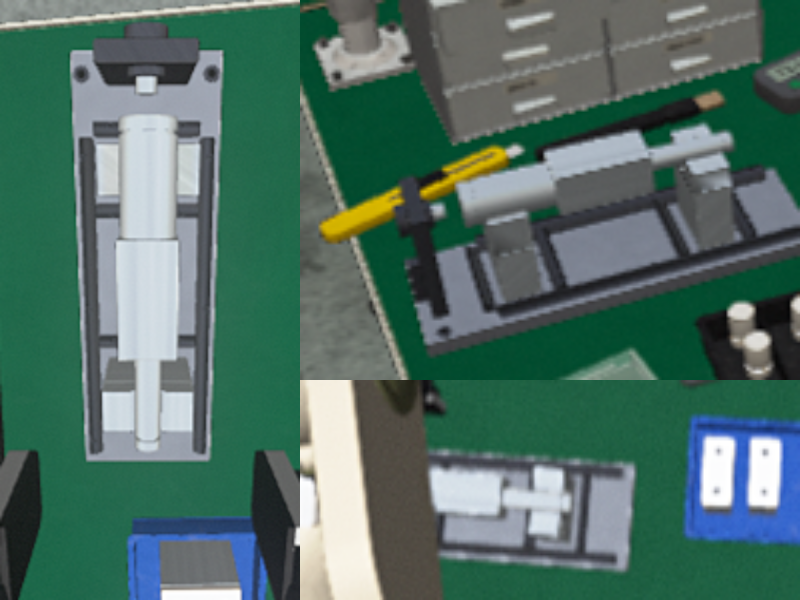

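The shaft lies in both grooves, thick end at the stop and level, with both rests upright in the tray. I'll check the centre numerically, then hand in.

```bash
python3 - <<'E' | tail -2
from m import *
quad('body',C('w11'),[(118,240),(179,239),(177,359),(119,360)],89,(180,20),2)
s=ctrl.sense(); print(s['time_s'],s['force'],'want c 589.8 254.4, az -4.5')
E
```

```text
body c [590.2 256.1] sides [29. 59. 29. 59.] az x -3.5 az y-90 -4.599999999999994
39.225 [-0.11724645  0.71517606  0.06825216] want c 589.8 254.4, az -4.5
```

```bash
python3 -c "
from rig import order
print(order.finish_job())"
```

```text
the job is handed in; nothing more can be done
None
```

I finished the exchange and handed the job in at about 39 s of the 122 s allowed. The hand-in reports no verdict, so the results below are my own checks.

**What I did:** I moved the first flat rest to the middle of the tray, put the wide V in the seat by the stop, moved the second rest into the wide V's old place, and put the narrow V in the other seat. I then turned the shaft half round and laid it in both grooves, thick end to the stop.

**Last checks, from the wrist camera:**
- **V-blocks:** both stand upright and aligned with the bed. Measured before the shaft went on, they were within about 1 mm of their seat centres.
- **Shaft:** its middle is about 2 mm from the bed's middle and lined up with it within about 1°. It looks level in the pictures, and contact came within 0.5 mm of the expected height.
- **Rests, tin and timer:** both rests stand upright in the tray. I never came near the screw tin or the timer, but I did not re-measure their positions.
- **Robot:** open and clear of everything at the end.

**Disagreement:** early on, the top camera and wrist camera differed by about 3 mm, so I used the wrist camera. A second look at the shaft from the opposite side agreed with the first within about 1 mm. No check failed.

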